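# Hang the rinse pail on the drip stand by its swing bail

### The job

Swing the rinse pail's bail, which lies flat, up to upright while the pail stays standing on the bench. Then carry the pail by the blue sleeve on the bail's bar to the drip stand, come in from the front, rest the bar gently on the open front of the two prongs, feeling for them since their height is not known exactly, and slide it back under the keeper lips until it is home in the notches, and leave it hanging there. Keep the pail level with both blocks in it, never press hard on the stand, and leave everything else on the bench where it is.

Things in the scene. Friction and masses are not known exactly. Their poses are not given: they have to be found in the camera images.
- pail: Small open steel pail, 84 mm across at the rim, 52 mm high, about 0.3 kg with bail. Origin: centre of its underside; z up. The bail's pivots lie at y = +50 and -50 mm, z = 46 mm (axis along the pail's y). The flat bail reaches out from the rim towards the pail's -x. It is grasped by the bail's bar, not by the rim.
- bail (a joint): Swing angle of the bail, rad: 0 = lying flat, its bar out to the pail's -x side at pivot height; 1.57 = upright, bar 80 mm straight above the pivots; it grows as it is raised. Hardly any friction: let go, it falls flat. Off its arc, a push towards the pivots shoves or tips the light pail.
- bail_bar (a point): Centre of the bail's straight bar: steel, 9 mm thick, 88 mm long, parallel to the pail's y, 80 mm from the pivot axis, side wires at its ends. Its middle 44 mm carry a blue grip sleeve, 10 mm thick, that turns on the bar, so the bail swings while the grip is held. When flat, 33 mm are clear between bar and rim and 41 mm below it. Grip the sleeve's middle.
- block_1_mid (a point): Centre of a small machined metal block, 18x26x12 mm, lying in the pail. It stays in.
- block_2_mid (a point): Centre of a second such block in the pail. It stays in.
- stand: Drip stand, fixed: grey square base 105 mm, column and an arm with two prongs 7 mm thick at y = +34 and -34 mm, pointing to the stand's -x. Origin: centre of the base's underside on the bench; z up. The arm sits on a rubber bush and yields about 1 mm per 1 to 2 N down, 1 mm per 3 N back. Column and cross bar (x -9 to 9 mm) end about 1 mm above the rails' level.
- below_front (a point): Point on the bench straight below the middle of the prongs' open front (stand x = -142 mm, y = 0; axes as the stand's). Each prong is a rail 14 mm deep, open from above from x = -161 to -123 mm; its tip (to x = -173 mm) stands up 9 mm. Come in from the front: the prongs pass between bar and pail. THE RAIL TOPS' HEIGHT IS NOT REPORTED: both lie somewhere 160 to 178 mm above the bench.
- below_home (a point): Point on the bench straight below the bar's home (stand x = -95 mm, y = 0). A keeper lip 8 mm thick covers each rail from x = -123 to -60 mm, 14 mm above it, so the bar enters only from the front. The rail ends at x = -107 mm, slopes into a notch 3 mm lower, ending at a back wall at x = -88 mm. Home, the bar's centre is at x = -99 to -92 mm, parallel to the stand's y.
- esd_tray: Black tray of boards, about 160x200 mm, leaning on a fixed easel between pail and stand, a bystander that does not move; nothing of it is higher than 130 mm: carry the pail over it.
- joy_unit: Small black and white stick module 33x37x16 mm, a bystander.
- spare_board: Beige stick board 42x68x10 mm, a bystander.
- lens_cap: Black lens cap 51 mm across, a bystander.
- loupe: Black eye loupe, 36 mm across and high, a bystander.
- bottle: Clear solvent bottle with blue collar, 63x62x122 mm, a bystander.
Not all that is in view belongs to the job. There is more than one size of the stand; the job needs the larger.

How it is judged (in metres and radians):
On the way, in this order (a step that is already met when the one before it is completed fails the run):
1. the bail is upright while the pail still stands on the bench (value of joint bail between 1.3 and 1.85 rad and height (world z) of pail below 0.006 m and angle between pail's own z axis and vertical below 0.12 rad), for 0.2 s.
2. the bar bears on the prongs, the pail clear of the bench (contact force between pail and stand above 0.4 N and height (world z) of pail above 0.015 m and x of bail_bar in the frame of stand between -0.166 and -0.102 m), for 0.1 s.
At the end, for the whole second after the job is handed in: the bar is home in both notches under the lips (centre 88 to 101 mm before the stand's axis, within 13 mm sideways, in line within 0.12 rad, z 155 to 182 mm); the pail hangs from the upright bail (1.3 to 1.85 rad), level within 0.15 rad, under 0.05 m/s, both blocks inside, let go (x of bail_bar in the frame of stand between -0.101 and -0.088 m and y of bail_bar in the frame of stand between -0.013 and 0.013 m and height (world z) of bail_bar between 0.155 and 0.182 m and angle between the y axis of bail_bar and the y axis of stand, either way round below 0.12 rad and contact force between pail and stand above 1 N and angle between pail's own z axis and vertical below 0.15 rad and value of joint bail between 1.3 and 1.85 rad and linear speed of pail below 0.05 m/s and horizontal distance between each of block_1_mid, block_2_mid and pail below 0.045 m and z of block_1_mid in the frame of pail between 0 and 0.05 m and z of block_2_mid in the frame of pail between 0 and 0.05 m); the robot touches nothing.
It fails at once if the pail is tipped more than 0.4 rad (angle between pail's own z axis and vertical above 0.4 rad).
It fails at once if the pail or bail is pressed on the stand with more than 20 N (contact force between pail and stand above 20 N).
It fails at once if the robot itself presses on the stand with more than 15 N (contact force between any of the fingers, the arm and stand above 15 N).
It fails at once if a block leaves the pail (horizontal distance between any of block_1_mid, block_2_mid and pail above 0.06 m).
It fails at once if a bystander is moved more than 20 mm (distance of any of joy_unit, spare_board, lens_cap, loupe, bottle from where it was at the start of the episode above 0.02 m).
It also fails if it takes over 72 s, if anything falls off the work surface, if the arm or the gripper's body presses on something with over 40 N, if the wrist force passes 120 N, or if a joint passes its speed limit or range.

### The arm

A 7-joint arm with a two-finger parallel gripper is mounted at the origin on a cart in front of the work surface, level with it; the furniture and walls round the work are solid. World frame = base frame: x ahead of the robot, y to its left, z up, the work surface at z = 0. Lengths are in m, angles in degrees, forces in N, time in s.
With the tool pointing down it reaches from about 0.4 to 0.9 m from the base axis. Payload 5.6 kg.
Tool frame: the origin (TCP) lies on the mounting face of the last link; the fingertips stand 190 mm ahead of it and the grasp point (between the pads) lies 171 mm ahead of it; z points along the fingers, y is the direction in which the jaws open and shut (so a half turn about z gives the same grasp; the last joint's range is limited). The gripper opens to 92 mm and grips with 3 to 60 N. Pads are 20 mm wide; open, the fingers measure 128 mm over their backs; the gripper's body (75 mm by 189 mm) begins 69 mm behind the grasp point.
Start: joints at [66.578, 26.786, -0.665, 91.828, 0.344, 61.387, -3.226], TCP at [0.232, -0.607, 0.405] pointing down, gripper open.
Joint ranges: [-144.91, 144.91], [-17.63, 115.5], [-89.93, 88.59], [15.96, 139.68], [-74.01, 254.01], [8.47, 105.57], [-167.45, 167.45]. Speed limits (degrees/s): [147.25, 147.25, 180, 180, 180, 180, 180].

### API

Orientations are given as a 3x3 rotation matrix whose columns are the frame's x, y, z axes.
In Python, from bench import manip gives the robot as it stands.
- The arm moves only by the tool send_rows, never from a script. Its argument "deltas" is a list of rows, each an object of numbers: "tx", "ty", "tz": the shift along the world's x, y, z in mm; "wx", "wy", "wz": the turn, a rotation vector about the world's x, y, z in degrees. In form: [{"tx": .., "ty": .., "tz": .., "wx": .., "wy": .., "wz": ..}, ...]. A call has exactly 8 rows; each row is the pose to reach, as a shift and turn from the pose commanded when the call began; what a row does not reach only later rows make up. A row lasts 1/8 s, in which the tool goes at most 62.5 mm and 10.7 degrees, less where a joint would pass 70% of its speed; a pose out of reach is approached as far as the arm can. A call with a gripper value outside its range is refused whole. "gripper" is the opening, from 0 (shut) to 1 (fully open), set as the call begins (left out, the last holds). The fingers move at their own pace and stop on an object; the grip force is fixed at half the most. Time passes only in rows, so rows that repeat a pose let the fingers close, or fill a call up. It gives the time, the measured TCP pose, the force and the opening at its end, in the units of the state.
- manip.sense(): the state, without advancing time (a new reading comes with each control period).
- manip.get_image(name): name is "scene" or "top"; returns a dict with "image" (420x560x3 uint8, red, green, blue), "vertical_fov" (degrees; the focal length in pixels is half the picture's height over the tangent of half this angle, whatever the lens; pixels are square), "cx", "cy" (the principal point, pixels), "position" and "orientation" of the camera in the world. Camera axes: x right, y down, z forward; pixel columns grow to the right and rows downward; lengths in m; the calibration is good to about 2 mm. A picture is of the moment at which its call begins. There is no depth.
- manip.finish_job(): hands the job in, once; it reports no verdict.
The state is a dict: "time": time; "joint_pos": joint angles; "joint_velocities": joint speeds; "tau": joint torques, N m; "ee_pos": TCP position; "ee_rot": TCP orientation; "force": force on the tool from outside, world axes, zero at the start; "wrist_torque": the same for the moment, N m; "opening": finger opening in m.
Only numpy, scipy, OpenCV 4.12 (cv2) and the standard library are available. Lean on these libraries where they do the work, as an engineer would, in place of code of your own. Each camera call takes 0.05 s, during which the arm holds its last target.

## Working session

There is one attempt and no reset: what is moved stays moved. The work goes in short steps, Python scripts to look and compute and a tool call to move; the robot and the scene stay as the last step left them, time stands still between calls to the robot, and variables do not carry over. Pictures are saved under pics/ and viewed, and the job is handed in when it is done.

Besides the shell and the picture viewer there is one more tool, called after "Emit:" as name(argument=value, ...) on one line, values as JSON. send_rows: Moves the arm, as the interface text tells. Its arguments: {"type":"object","properties":{"deltas":{"type":"array","items":{"type":"object","properties":{"tx":{"type":"number"},"ty":{"type":"number"},"tz":{"type":"number"},"wx":{"type":"number"},"wy":{"type":"number"},"wz":{"type":"number"}}}},"gripper":{"type":"number"}},"required":["deltas"]}

```bash
mkdir -p pics; python3 - <<'E'
from bench import manip
import cv2,pickle
s=manip.sense();print({k:s[k] for k in('time','ee_pos','ee_rot','force','opening')})
for n in('scene','top'):
    d=manip.get_image(n);cv2.imwrite(f'pics/{n}0.png',d['image'][:,:,::-1]);pickle.dump(d,open(f'{n}0.pkl','wb'))
    print(n,{k:d[k] for k in d if k!='image'})
E
```

```text
{'time': 0.0, 'ee_pos': array([ 0.23235134, -0.60678042,  0.40375938]), 'ee_rot': array([[ 9.33860966e-01,  3.57635516e-01, -7.30926187e-04],
       [ 3.57636246e-01, -9.33859596e-01,  1.60320150e-03],
       [-1.09220638e-04, -1.75857300e-03, -9.99998448e-01]]), 'force': array([-0.00587955,  0.12047524, -0.35346549]), 'opening': 0.09181764277606846}
scene {'vertical_fov': 55.27463827487223, 'cx': 276.2698825185426, 'cy': 211.94031146153674, 'position': array([-0.12147339,  1.17686195,  0.86681909]), 'orientation': array([[-0.868986  , -0.24544304,  0.42967551],
       [-0.49465882,  0.40759107, -0.76758203],
       [ 0.01326577, -0.87956082, -0.47560149]])}
top {'vertical_fov': 54.632696630103545, 'cx': 270.2419198342621, 'cy': 208.88298317717968, 'position': array([ 0.42757972, -0.11415816,  1.40766569]), 'orientation': array([[-0.00568635, -0.99009461,  0.14028661],
       [-0.99993993,  0.00431527, -0.01007567],
       [ 0.00937049, -0.14033547, -0.99005967]])}
```

```bash
ls -la
```

```text
total 1396
drwxr-xr-x  3 agent agent   4096 Dec  6 12:21 .
drwxr-xr-x 23 root  root    4096 Dec  6 12:20 ..
drwxr-xr-x  2 agent agent   4096 Dec  6 12:21 pics
-rw-r--r--  1 agent agent 706049 Dec  6 12:21 scene0.pkl
-rw-r--r--  1 agent agent 706049 Dec  6 12:21 top0.pkl
```

View pics/top0.png

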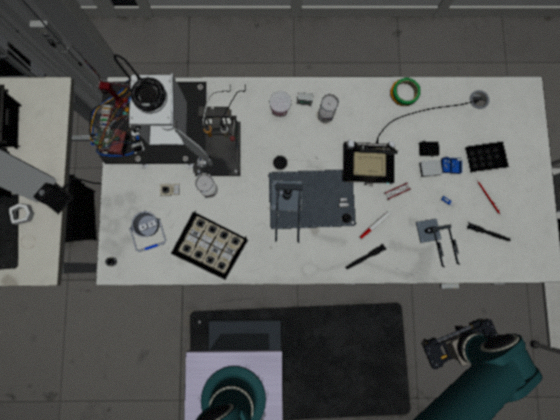

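View pics/scene0.png

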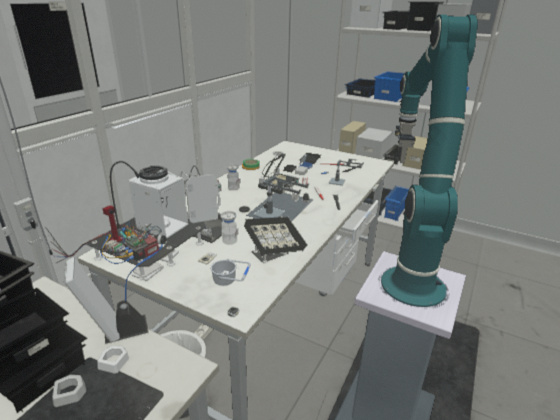

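```bash
python3 - <<'E'
import cv2
t=cv2.imread('pics/top0.png');s=cv2.imread('pics/scene0.png')
a=cv2.resize(t[195:295,90:260],None,fx=4,fy=4,interpolation=2)
b=cv2.resize(t[165:275,260:480],None,fx=3.5,fy=3.5,interpolation=2)
c=cv2.resize(s[180:320,190:340],None,fx=4,fy=4,interpolation=2)
for n,i in zip('abc',(a,b,c)): cv2.imwrite(f'pics/crop_{n}.png',i)
E
```

```text
(no output)
```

View pics/crop_a.png

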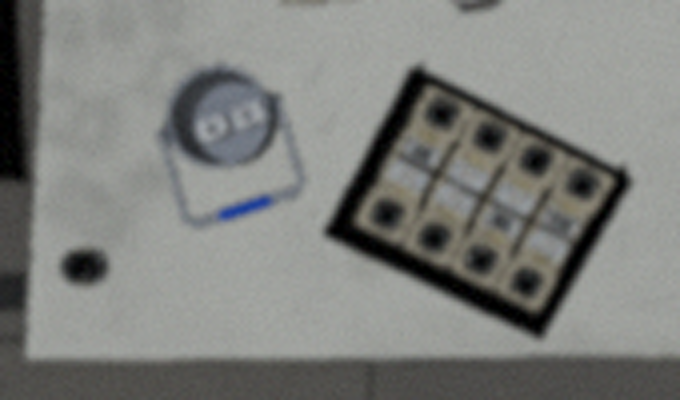

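View pics/crop_b.png

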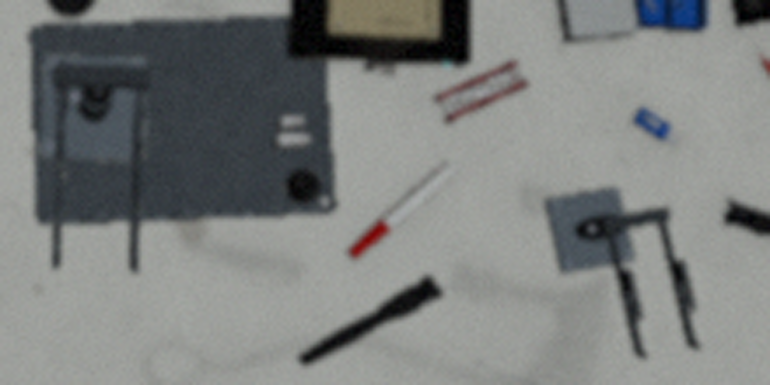

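View pics/crop_c.png

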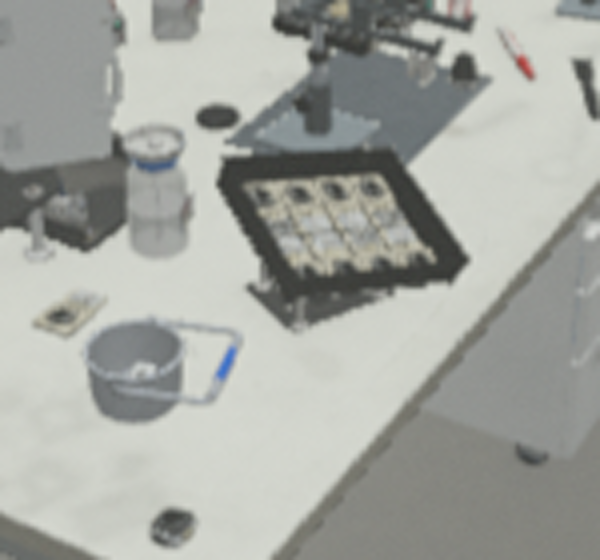

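```bash
python3 - <<'E'
import cv2
t=cv2.imread('pics/top0.png');s=cv2.imread('pics/scene0.png')
cv2.imwrite('pics/c1.png',cv2.resize(s[140:225,235:375],None,fx=5.5,fy=5.5,interpolation=2))
cv2.imwrite('pics/c2.png',cv2.resize(t[170:250,260:360],None,fx=7,fy=7,interpolation=2))
E
```

```text
(no output)
```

View pics/c1.png

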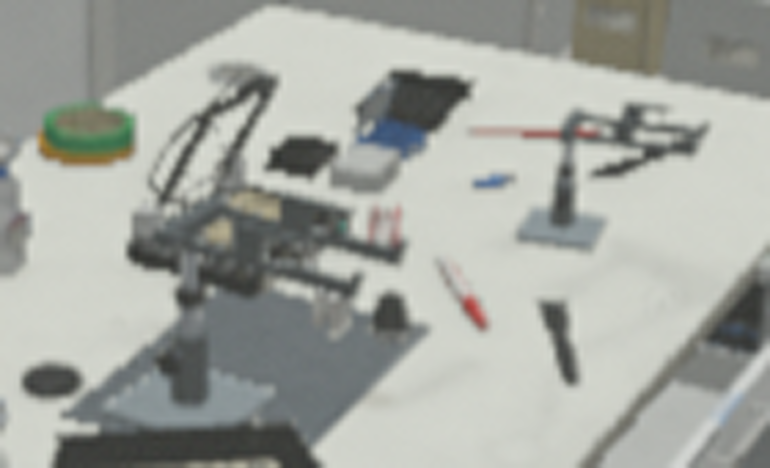

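View pics/c2.png

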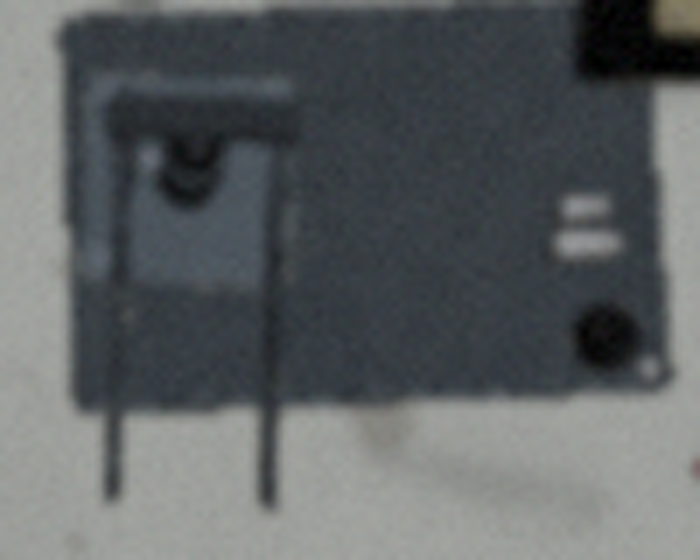

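```bash
cat > h.py <<'E'
import numpy as np,cv2,pickle
def load(n): return pickle.load(open(n+'.pkl','rb'))
def ray(d,u,v):
    f=d['image'].shape[0]/2/np.tan(np.radians(d['vertical_fov']/2))
    r=np.array([(u-d['cx'])/f,(v-d['cy'])/f,1.]);r=d['orientation']@r
    return np.array(d['position']),r/np.linalg.norm(r)
def cast(d,u,v,z):
    p,r=ray(d,u,v);return p+r*(z-p[2])/r[2]
def tri(d1,a,d2,b):
    p,r=ray(d1,*a);q,s=ray(d2,*b)
    t=np.linalg.lstsq(np.c_[r,-s],q-p,rcond=None)[0]
    A=p+r*t[0];B=q+s*t[1];return (A+B)/2,np.linalg.norm(A-B)
def proj(d,P):
    f=d['image'].shape[0]/2/np.tan(np.radians(d['vertical_fov']/2))
    c=d['orientation'].T@(np.array(P)-d['position']);return c[:2]/c[2]*f+[d['cx'],d['cy']]
E
python3 - <<'E'
from h import *
np.set_printoptions(precision=4,suppress=True)
T=load('top0');S=load('scene0')
def blue(d,x0,x1,y0,y1):
    im=d['image'].astype(float);m=((im[...,2]-im[...,0])>60);k=np.zeros_like(m);k[y0:y1,x0:x1]=1;m&=k
    v,u=np.nonzero(m);return np.c_[u,v]
for d,b in((T,(130,180,230,260)),(S,(235,260,255,285))):
    p=blue(d,*b);r=cv2.minAreaRect(p.astype(np.float32));print(len(p),p.mean(0),r)
    if d is T:a=p.mean(0);P=p
    else:bb=p.mean(0)
print('sleeve tri',tri(T,a,S,bb),'cast',cast(T,*a,.046))
W=np.array([cast(T,*q,.046) for q in P]);
l=cv2.fitLine(W[:,:2].astype(np.float32),2,0,.01,.01).ravel();print('bar dir',l,np.ptp(W@np.r_[l[:2],0]))
# prong lines
g=T['image'].astype(float).mean(2)
for c in(276,298):
    L=[]
    for v in range(229,240):
        w=np.clip(150-g[v,c-6:c+7],0,None);
        L.append([(w*np.arange(c-6,c+7)).sum()/w.sum(),v])
    print(np.array(L)[:,0])
    print(g[234:248,c-1:c+2].mean(1))
    W=np.array([cast(T,*q,.169) for q in L])
    print(W[0],W[-1],np.polyfit(W[:,0],W[:,1],1))
E
```

```text
33 [150.8182 246.5758] ((150.8500213623047, 246.55003356933594), (2.213594436645508, 12.649110794067383), 71.56504821777344)
17 [246.1765 270.4706] ((246.30003356933594, 270.3999938964844), (1.7888542413711548, 7.602630138397217), 26.56505012512207)
sleeve tri (array([0.4968, 0.2702, 0.0497]), np.float64(0.003427975962841043)) cast [0.4955 0.2704 0.046 ]
bar dir [ 0.3151 -0.9491  0.4955  0.2704] 0.04148480404900329
[276.1655 275.6719 275.7286 275.6733 275.678  275.723  275.608  275.6751
 275.651  275.6213 275.5848]
[ 92.7778  97.5556  93.7778  90.      86.      89.7778  98.4444 123.1111
 146.6667 155.8889 157.2222 156.6667 154.     157.5556]
[ 0.5409 -0.1445  0.169 ] [ 0.5104 -0.1425  0.169 ] [-0.0385 -0.1227]
[298.0782 297.9531 297.8243 297.832  297.7666 297.764  297.6922 297.6935
 297.7044 297.7284 297.7006]
[ 84.6667  85.5556  82.1111  85.3333  83.1111  81.2222  82.2222  91.4444
 115.2222 139.4444 155.4444 158.6667 156.2222 157.4444]
[ 0.5406 -0.2115  0.169 ] [ 0.51   -0.2099  0.169 ] [-0.047  -0.1857]
```

```bash
python3 - <<'E'
from h import *
np.set_printoptions(precision=4,suppress=True)
T=load('top0');S=load('scene0')
g=cv2.GaussianBlur(T['image'].astype(np.float32).mean(2),(1,3),0)
for c in(277,298.5):
    L=[]
    for v in range(196,240):
        c0=int(round(c));s=g[v,c0-6:c0+8];bg=np.median(s) if v<228 else 150;w=np.clip(bg-8-s,0,None)
        w[np.abs(np.arange(-6,8)+c0-c)>4]=0
        if w.sum()>8: L.append([(w*np.arange(c0-6,c0+8)).sum()/w.sum(),v])
    L=np.array(L)
    W=np.array([cast(T,*q,.172) for q in L]).astype(np.float32)
    l=cv2.fitLine(W[:,:2].copy(),cv2.DIST_HUBER,0,.001,.001).ravel()
    res=(W[:,:2]-l[2:])@np.array([-l[1],l[0]])
    print(len(L),l,'slope',l[1]/l[0],'std',res.std(), 'y at .54',l[3]+(0.54-l[2])*l[1]/l[0])
    print(np.round(L[::4],1).tolist())
# tips
for q in((276,241.3),(298,242.6)): print('tip',cast(T,*q,.178))
# mat/base corners
for n,q in dict(bl=(260+80/7,170+275/7),br=(260+268/7,170+290/7),tl=(260+92/7,170+80/7),tr=(260+295/7,170+82/7)).items(): print(n,cast(T,*q,.008))
# pail rim: 
for n,q in dict(l=(132.5,222),r=(160,222)).items(): print(n,cast(T,*q,.05))
im=T['image'].astype(float); 
print('pail centre guess',cast(T,90+222/4,195+117/4,.05), 'bottle',cast(T,205,184,.1),'tray corners',[cast(T,*q,.1) for q in((173,254),(247,240),(225,278),(194,212))])
E
```

```text
27 [ 0.9991 -0.0418  0.5697 -0.1449] slope -0.041862704 std 0.00062551297 y at .54 -0.14360763
[[277.4, 196.0], [276.7, 200.0], [276.8, 204.0], [276.8, 208.0], [276.3, 229.0], [275.7, 233.0], [275.7, 237.0]]
36 [ 0.9991 -0.0421  0.5638 -0.2119] slope -0.04214134 std 0.00036768283 y at .54 -0.21090187
[[298.8, 199.0], [298.5, 203.0], [298.7, 207.0], [298.4, 213.0], [298.3, 217.0], [298.3, 221.0], [298.2, 228.0], [297.8, 232.0], [297.7, 236.0]]
tip [ 0.5028 -0.1435  0.178 ]
tip [ 0.4986 -0.21    0.178 ]
bl [ 0.6245 -0.1325  0.008 ]
br [ 0.6165 -0.2258  0.008 ]
tl [ 0.7232 -0.1391  0.008 ]
tr [ 0.7218 -0.241   0.008 ]
l [0.5776 0.3333 0.05  ]
r [0.5772 0.2415 0.05  ]
pail centre guess [0.5699 0.2896 0.05  ] bottle [0.696  0.0855 0.1   ] tray corners [array([0.4688, 0.1837, 0.1   ]), array([ 0.5123, -0.0522,  0.1   ]), array([0.3923, 0.0172, 0.1   ]), array([0.6037, 0.1196, 0.1   ])]
```

```bash
python3 - <<'E'
from h import *
np.set_printoptions(precision=4,suppress=True)
T=load('top0')
im=T['image'].astype(float);b=np.clip(im[...,2]-im[...,0]-25,0,None)[238:256,138:166]
v,u=np.nonzero(b);w=b[v,u];P=np.array([cast(T,a+138,c+238,.046)[:2] for a,c in zip(u,v)])
m=(P*w[:,None]).sum(0)/w.sum();C=((P-m)*w[:,None]).T@(P-m)/w.sum();e,V=np.linalg.eigh(C);print(m,V[:,1],np.degrees(np.arctan2(V[0,1],-V[1,1])),np.sqrt(12*e))
from bench import manip
s=manip.sense();print(s['ee_pos'],np.degrees(np.arctan2(s['ee_rot'][1,1],s['ee_rot'][0,1])))
d=m+.08*np.array([np.cos(np.radians(17)),np.sin(np.radians(17))]);print('pail',d)
E
```

```text
[0.4955 0.2707] [-0.3023  0.9532] -162.40380880975997 [0.0088 0.0419]
[ 0.2324 -0.6068  0.4038] -69.04579965509834
pail [0.572 0.294]
```

Emit:
send_rows(deltas=[{"tx":30,"ty":40,"tz":20,"wz":6},{"tx":65,"ty":90,"tz":40,"wz":12},{"tx":100,"ty":140,"tz":60,"wz":18},{"tx":135,"ty":190,"tz":80,"wz":24},{"tx":170,"ty":240,"tz":95,"wz":30},{"tx":205,"ty":290,"tz":95,"wz":36},{"tx":235,"ty":340,"tz":95,"wz":42},{"tx":260,"ty":390,"tz":95,"wz":48}], gripper=0.27)

```text
$.deltas[0]: bad value
```

Emit:
send_rows(deltas=[{"tx":30,"ty":40,"tz":20,"wx":0,"wy":0,"wz":6},{"tx":65,"ty":90,"tz":40,"wx":0,"wy":0,"wz":12},{"tx":100,"ty":140,"tz":60,"wx":0,"wy":0,"wz":18},{"tx":135,"ty":190,"tz":80,"wx":0,"wy":0,"wz":24},{"tx":170,"ty":240,"tz":95,"wx":0,"wy":0,"wz":30},{"tx":205,"ty":290,"tz":95,"wx":0,"wy":0,"wz":36},{"tx":235,"ty":340,"tz":95,"wx":0,"wy":0,"wz":42},{"tx":260,"ty":390,"tz":95,"wx":0,"wy":0,"wz":48}], gripper=0.27)

```text
time: 1.1
ee_pos: [0.4933, -0.2148, 0.4995]
ee_rot: [[0.355, 0.935, 0.0], [0.935, -0.355, 0.0], [0.0, -0.0, -1.0]]
force: [-0.3, 0.7, -0.1]
opening: 0.0246
```

Emit:
send_rows(deltas=[{"tx":0,"ty":55,"tz":0,"wx":0,"wy":0,"wz":5},{"tx":0,"ty":115,"tz":0,"wx":0,"wy":0,"wz":10},{"tx":0,"ty":175,"tz":0,"wx":0,"wy":0,"wz":15},{"tx":1,"ty":235,"tz":0,"wx":0,"wy":0,"wz":20},{"tx":2,"ty":295,"tz":0,"wx":0,"wy":0,"wz":25},{"tx":3,"ty":355,"tz":0,"wx":0,"wy":0,"wz":30},{"tx":3,"ty":415,"tz":-20,"wx":0,"wy":0,"wz":34},{"tx":3,"ty":470,"tz":-50,"wx":0,"wy":0,"wz":38}])

```text
time: 2.1
ee_pos: [0.4954, 0.2541, 0.4502]
ee_rot: [[-0.293, 0.956, 0.002], [0.956, 0.293, 0.001], [-0.0, 0.002, -1.0]]
force: [1.2, -1.0, 0.1]
opening: 0.0249
```

```bash
python3 - <<'E'
from bench import manip
s=manip.sense();print(s['time'],s['ee_pos'],s['ee_rot'],s['joint_pos'])
E
```

```text
2.1 [0.49541167 0.25411261 0.45015481] [[-2.93453714e-01  9.55970955e-01  2.10964701e-03]
 [ 9.55973282e-01  2.93453118e-01  5.93699116e-04]
 [-5.15233803e-05  2.19098938e-03 -9.99997598e-01]] [  3.09777025  20.96336457 -42.25112874 100.19056004  15.48440601
  64.68434813 -26.87030487]
```

Emit:
send_rows(deltas=[{"tx":0,"ty":8,"tz":-20,"wx":0,"wy":0,"wz":0},{"tx":0,"ty":16,"tz":-50,"wx":0,"wy":0,"wz":0},{"tx":0,"ty":17,"tz":-80,"wx":0,"wy":0,"wz":0},{"tx":0,"ty":17,"tz":-110,"wx":0,"wy":0,"wz":0},{"tx":0,"ty":17,"tz":-140,"wx":0,"wy":0,"wz":0},{"tx":0,"ty":17,"tz":-160,"wx":0,"wy":0,"wz":0},{"tx":0,"ty":17,"tz":-165,"wx":0,"wy":0,"wz":0},{"tx":0,"ty":17,"tz":-165,"wx":0,"wy":0,"wz":0}])

```text
time: 3.1
ee_pos: [0.4957, 0.2692, 0.2855]
ee_rot: [[-0.291, 0.957, 0.0], [0.957, 0.291, 0.0], [0.0, 0.001, -1.0]]
force: [-0.2, 0.3, -0.1]
opening: 0.0249
```

```bash
cat > snap.py <<'E'
import sys,pickle,cv2
from bench import manip
tag=sys.argv[1]
for n,a in zip(sys.argv[2::2],sys.argv[3::2]):
    x0,x1,y0,y1=map(int,a.split(','))
    d=manip.get_image(n);pickle.dump(d,open(n+tag+'.pkl','wb'))
    c=d['image'][y0:y1,x0:x1,::-1];f=min(780/(x1-x0),580/(y1-y0))
    cv2.imwrite(f'pics/{n}{tag}.png',cv2.resize(c,None,fx=f,fy=f,interpolation=2))
s=manip.sense();print(s['time'],s['ee_pos'].round(4),s['force'].round(2),s['wrist_torque'].round(2),s['opening'])
E
python3 snap.py 1 scene 190,310,200,310 top 110,210,190,270
```

```text
3.2 [0.4958 0.2694 0.2861] [-0.24  0.12 -0.38] [-0.01 -0.13  0.05] 0.025114232846757862
```

View pics/scene1.png

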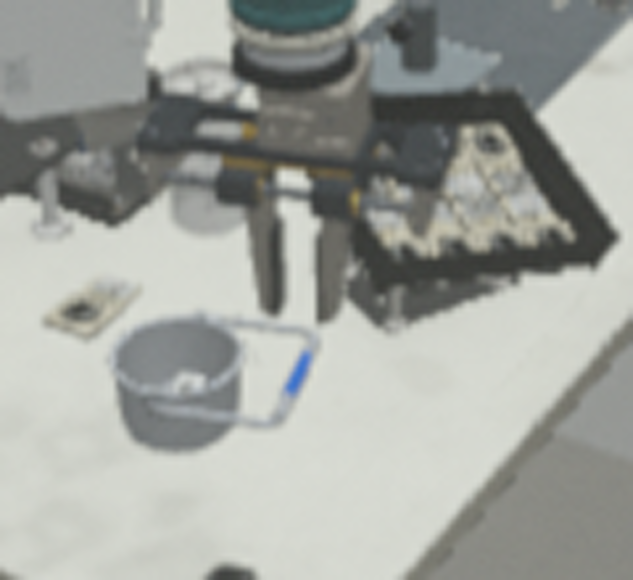

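View pics/top1.png

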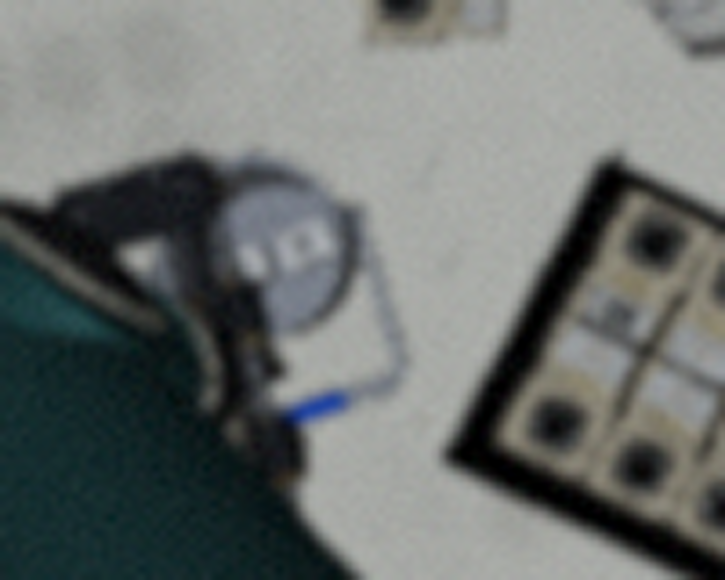

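```bash
python3 - <<'E'
from h import *
for n,x0,y0,f in(('scene1',190,200,580/110),):
    d=load(n)
    for z in(.0955,.115): print((proj(d,[.4957,.2692,z])-[x0,y0])*f)
    print((proj(d,[.4957,.2705,.046])-[x0,y0])*f)
E
```

```text
[299.6050436  312.80019648]
[298.9282439 287.0680776]
[300.16161294 377.59580043]
```

Emit:
send_rows(deltas=[{"tx":0,"ty":0,"tz":-12,"wx":0,"wy":0,"wz":0},{"tx":0,"ty":0,"tz":-24,"wx":0,"wy":0,"wz":0},{"tx":0,"ty":0,"tz":-36,"wx":0,"wy":0,"wz":0},{"tx":0,"ty":0,"tz":-48,"wx":0,"wy":0,"wz":0},{"tx":0,"ty":0,"tz":-58,"wx":0,"wy":0,"wz":0},{"tx":0,"ty":0,"tz":-65,"wx":0,"wy":0,"wz":0},{"tx":0,"ty":0,"tz":-68,"wx":0,"wy":0,"wz":0},{"tx":0,"ty":0,"tz":-68,"wx":0,"wy":0,"wz":0}])

```text
time: 4.2
ee_pos: [0.4955, 0.2693, 0.2171]
ee_rot: [[-0.292, 0.956, 0.0], [0.956, 0.292, 0.0], [0.0, 0.0, -1.0]]
force: [-0.2, 0.4, -0.0]
opening: 0.0247
```

```bash
python3 snap.py 2 scene 190,310,200,310
```

```text
4.25 [0.4956 0.2693 0.2173] [ 0.3   0.19 -0.38] [-0.07 -0.16 -0.03] 0.025008716094011244
```

View pics/scene2.png

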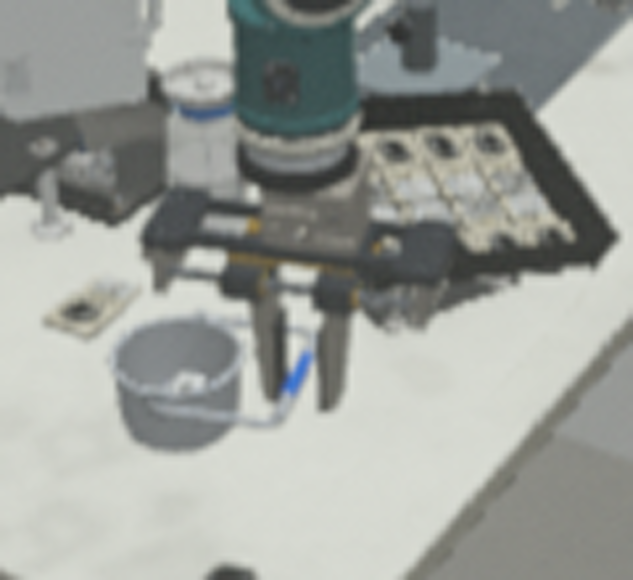

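The fingers straddle the sleeve: the tips are at crop (270,400) and (328,405), with the blue sleeve at (297,372) between them and the pail untouched. Closing now.

Emit:
send_rows(deltas=[{"tx":0,"ty":0,"tz":0,"wx":0,"wy":0,"wz":0},{"tx":0,"ty":0,"tz":0,"wx":0,"wy":0,"wz":0},{"tx":0,"ty":0,"tz":0,"wx":0,"wy":0,"wz":0},{"tx":0,"ty":0,"tz":0,"wx":0,"wy":0,"wz":0},{"tx":0,"ty":0,"tz":0,"wx":0,"wy":0,"wz":0},{"tx":0,"ty":0,"tz":0,"wx":0,"wy":0,"wz":0},{"tx":0,"ty":0,"tz":0,"wx":0,"wy":0,"wz":0},{"tx":0,"ty":0,"tz":0,"wx":0,"wy":0,"wz":0}], gripper=0)

```text
time: 5.25
ee_pos: [0.4955, 0.2692, 0.2171]
ee_rot: [[-0.292, 0.957, 0.0], [0.957, 0.292, 0.0], [0.0, 0.0, -1.0]]
force: [1.4, 2.3, -0.4]
opening: 0.0097
```

```bash
python3 snap.py 3 scene 190,310,200,310
python3 -c "
import numpy as np
c,s=np.cos(np.radians(17)),np.sin(np.radians(17))
for a in np.arange(0,91,7.5):
    r=80*(1-np.cos(np.radians(a)));print(a,round(r*c,1),round(r*s,1),round(80*np.sin(np.radians(a)),1))"
```

```text
5.3 [0.4955 0.2692 0.2171] [1.89 1.   0.  ] [ 0.31 -0.5   0.02] 0.008993001886690147
0.0 0.0 0.0 0.0
7.5 0.7 0.2 10.4
15.0 2.6 0.8 20.7
22.5 5.8 1.8 30.6
30.0 10.2 3.1 40.0
37.5 15.8 4.8 48.7
45.0 22.4 6.9 56.6
52.5 29.9 9.2 63.5
60.0 38.3 11.7 69.3
67.5 47.2 14.4 73.9
75.0 56.7 17.3 77.3
82.5 66.5 20.3 79.3
90.0 76.5 23.4 80.0
```

View pics/scene3.png

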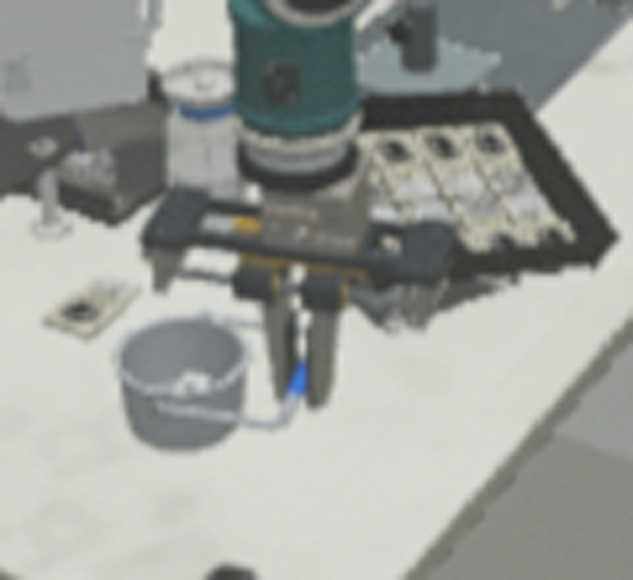

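Emit:
send_rows(deltas=[{"tx":0.2,"ty":0,"tz":5,"wx":0,"wy":0,"wz":0},{"tx":1,"ty":0.3,"tz":13,"wx":0,"wy":0,"wz":0},{"tx":2.6,"ty":0.8,"tz":20.7,"wx":0,"wy":0,"wz":0},{"tx":5.8,"ty":1.8,"tz":30.6,"wx":0,"wy":0,"wz":0},{"tx":10.2,"ty":3.1,"tz":40,"wx":0,"wy":0,"wz":0},{"tx":15.8,"ty":4.8,"tz":48.7,"wx":0,"wy":0,"wz":0},{"tx":22.4,"ty":6.9,"tz":56.6,"wx":0,"wy":0,"wz":0},{"tx":22.4,"ty":6.9,"tz":56.6,"wx":0,"wy":0,"wz":0}])

```text
time: 6.3
ee_pos: [0.5185, 0.2764, 0.2746]
ee_rot: [[-0.291, 0.957, 0.001], [0.957, 0.291, 0.001], [0.0, 0.001, -1.0]]
force: [-2.2, -0.5, 1.9]
opening: 0.0096
```

```bash
python3 snap.py 4 scene 190,310,200,310
```

```text
6.35 [0.5181 0.2763 0.2741] [-2.55  0.    2.49] [-0.    0.37 -0.04] 0.009362232329326153
```

View pics/scene4.png

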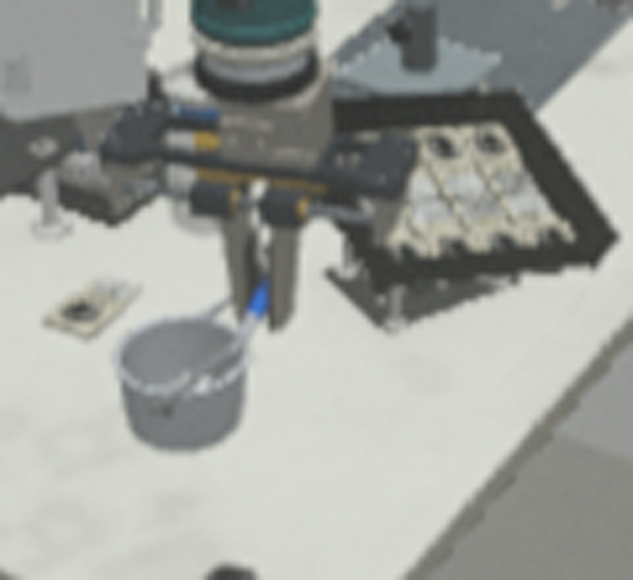

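Emit:
send_rows(deltas=[{"tx":0,"ty":0,"tz":1,"wx":0,"wy":0,"wz":0},{"tx":7,"ty":2.2,"tz":7.8,"wx":0,"wy":0,"wz":0},{"tx":15.5,"ty":4.7,"tz":13.8,"wx":0,"wy":0,"wz":0},{"tx":24.5,"ty":7.4,"tz":18.5,"wx":0,"wy":0,"wz":0},{"tx":34,"ty":10.3,"tz":22,"wx":0,"wy":0,"wz":0},{"tx":44,"ty":13.4,"tz":24,"wx":0,"wy":0,"wz":0},{"tx":53,"ty":16,"tz":24.8,"wx":0,"wy":0,"wz":0},{"tx":53,"ty":16,"tz":24.8,"wx":0,"wy":0,"wz":0}])

```text
time: 7.35
ee_pos: [0.5713, 0.2921, 0.2981]
ee_rot: [[-0.291, 0.957, -0.0], [0.957, 0.291, -0.0], [0.0, -0.0, -1.0]]
force: [-0.1, -0.1, -4.7]
opening: 0.0092
```

```bash
python3 snap.py 5 scene 190,310,190,310
```

```text
7.4 [0.5709 0.2921 0.298 ] [ 0.11  0.25 -3.47] [-0.02 -0.07 -0.02] 0.009442696355596728
```

View pics/scene5.png

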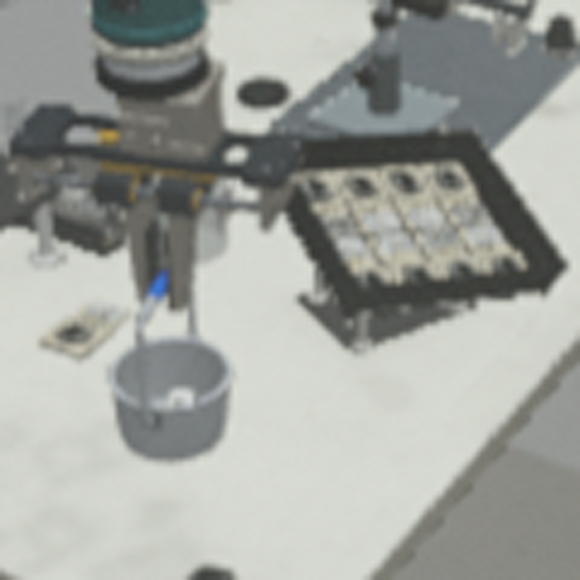

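Emit:
send_rows(deltas=[{"tx":0,"ty":0,"tz":0,"wx":0,"wy":0,"wz":0},{"tx":0,"ty":0,"tz":0,"wx":0,"wy":0,"wz":0},{"tx":0,"ty":0,"tz":0,"wx":0,"wy":0,"wz":0},{"tx":0,"ty":0,"tz":5,"wx":0,"wy":0,"wz":0},{"tx":0,"ty":0,"tz":14,"wx":0,"wy":0,"wz":0},{"tx":0,"ty":0,"tz":26,"wx":0,"wy":0,"wz":0},{"tx":0,"ty":0,"tz":40,"wx":0,"wy":0,"wz":0},{"tx":0,"ty":0,"tz":56,"wx":0,"wy":0,"wz":0}])

```text
time: 8.4
ee_pos: [0.5709, 0.2921, 0.3558]
ee_rot: [[-0.292, 0.957, 0.0], [0.957, 0.292, 0.0], [-0.0, 0.0, -1.0]]
force: [0.4, 0.1, -4.4]
opening: 0.0094
```

```bash
python3 snap.py 6 scene 190,310,170,290
```

```text
8.45 [0.5713 0.2927 0.3583] [ 1.15  0.65 -2.28] [-0.01 -0.15  0.05] 0.009273363393653073
```

View pics/scene6.png

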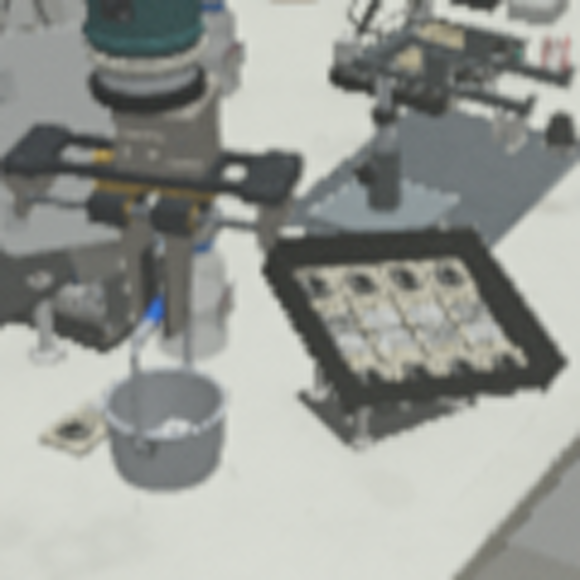

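Emit:
send_rows(deltas=[{"tx":0,"ty":0,"tz":18,"wx":0,"wy":0,"wz":0},{"tx":0,"ty":0,"tz":38,"wx":0,"wy":0,"wz":0},{"tx":0,"ty":0,"tz":58,"wx":0,"wy":0,"wz":0},{"tx":0,"ty":0,"tz":78,"wx":0,"wy":0,"wz":0},{"tx":-1,"ty":-4,"tz":97,"wx":0,"wy":0,"wz":0},{"tx":-4,"ty":-14,"tz":112,"wx":0,"wy":0,"wz":0},{"tx":-8,"ty":-30,"tz":120,"wx":0,"wy":0,"wz":0},{"tx":-13,"ty":-52,"tz":125,"wx":0,"wy":0,"wz":-1}])

```text
time: 9.45
ee_pos: [0.5574, 0.2389, 0.4797]
ee_rot: [[-0.275, 0.962, -0.0], [0.962, 0.275, -0.0], [-0.0, -0.0, -1.0]]
force: [0.3, 0.4, -3.4]
opening: 0.0091
```

Emit:
send_rows(deltas=[{"tx":-6,"ty":-26,"tz":0,"wx":0,"wy":0,"wz":-1.5},{"tx":-13,"ty":-54,"tz":0,"wx":0,"wy":0,"wz":-3},{"tx":-20,"ty":-84,"tz":0,"wx":0,"wy":0,"wz":-5},{"tx":-27,"ty":-114,"tz":0,"wx":0,"wy":0,"wz":-7},{"tx":-34,"ty":-144,"tz":0,"wx":0,"wy":0,"wz":-9},{"tx":-42,"ty":-174,"tz":0,"wx":0,"wy":0,"wz":-11},{"tx":-50,"ty":-204,"tz":0,"wx":0,"wy":0,"wz":-12.5},{"tx":-58,"ty":-234,"tz":0,"wx":0,"wy":0,"wz":-14}])

```text
time: 10.45
ee_pos: [0.4987, 0.0042, 0.4793]
ee_rot: [[-0.032, 0.999, -0.001], [0.999, 0.032, -0.001], [-0.001, -0.001, -1.0]]
force: [0.5, -0.4, -3.9]
opening: 0.0095
```

```bash
python3 snap.py 7 scene 230,380,110,240;python3 -c "
from bench import manip
import numpy as np
R=manip.sense()['ee_rot'];print(R,np.degrees(np.arctan2(R[1,1],R[0,1])))"
```

```text
10.5 [ 0.4982 -0.      0.4791] [-1.06 -4.42 -4.63] [-0.94 -0.04  0.01] 0.009634660331980892
[[-0.02615301  0.99965542 -0.00224833]
 [ 0.99964988  0.0261437  -0.00407625]
 [-0.00401607 -0.00235415 -0.99998916]] 1.498098271740934
```

View pics/scene7.png

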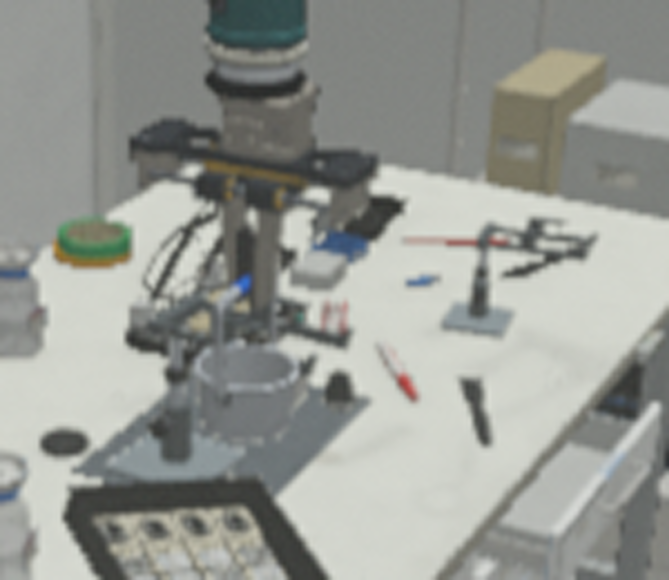

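Emit:
send_rows(deltas=[{"tx":-16,"ty":-27,"tz":5,"wx":0,"wy":0,"wz":-1},{"tx":-32,"ty":-54,"tz":10,"wx":0,"wy":0,"wz":-2},{"tx":-40,"ty":-82,"tz":10,"wx":0,"wy":0,"wz":-3},{"tx":-43,"ty":-110,"tz":10,"wx":0,"wy":0,"wz":-4},{"tx":-43,"ty":-136,"tz":8,"wx":0,"wy":0,"wz":-4},{"tx":-43,"ty":-156,"tz":0,"wx":0,"wy":0,"wz":-4},{"tx":-43,"ty":-168,"tz":-12,"wx":0,"wy":0,"wz":-4},{"tx":-43,"ty":-173,"tz":-28,"wx":0,"wy":0,"wz":-4}])

```text
time: 11.5
ee_pos: [0.4567, -0.1673, 0.4503]
ee_rot: [[0.036, 0.999, -0.0], [0.999, -0.036, 0.0], [0.0, -0.0, -1.0]]
force: [-0.3, 0.2, -3.1]
opening: 0.0091
```

```bash
python3 -c "
from bench import manip
import numpy as np
s=manip.sense();R=s['ee_rot'];print(s['ee_pos'],s['force'],np.degrees(np.arctan2(R[1,1],R[0,1])))"
```

```text
[ 0.45668798 -0.16726299  0.45034912] [-0.30696374  0.20112498 -3.09946527] -2.0694631586699765
```

Emit:
send_rows(deltas=[{"tx":0,"ty":0,"tz":-12,"wx":0,"wy":0,"wz":0},{"tx":0,"ty":0,"tz":-26,"wx":0,"wy":0,"wz":0},{"tx":0,"ty":0,"tz":-40,"wx":0,"wy":0,"wz":0},{"tx":0,"ty":0,"tz":-54,"wx":0,"wy":0,"wz":0},{"tx":0,"ty":0,"tz":-65,"wx":0,"wy":0,"wz":0},{"tx":0,"ty":0,"tz":-72,"wx":0,"wy":0,"wz":0},{"tx":0,"ty":0,"tz":-74,"wx":0,"wy":0,"wz":0},{"tx":0,"ty":0,"tz":-74,"wx":0,"wy":0,"wz":0}])

```text
time: 12.5
ee_pos: [0.457, -0.1669, 0.3777]
ee_rot: [[0.036, 0.999, 0.0], [0.999, -0.036, -0.0], [-0.0, 0.0, -1.0]]
force: [0.5, -0.1, -3.4]
opening: 0.0093
```

```bash
python3 snap.py 8 scene 230,350,120,220 top 240,340,170,260
```

```text
12.6 [ 0.457  -0.1669  0.3779] [ 0.44  0.26 -3.55] [-0.02 -0.07  0.01] 0.009412010929984425
```

View pics/scene8.png

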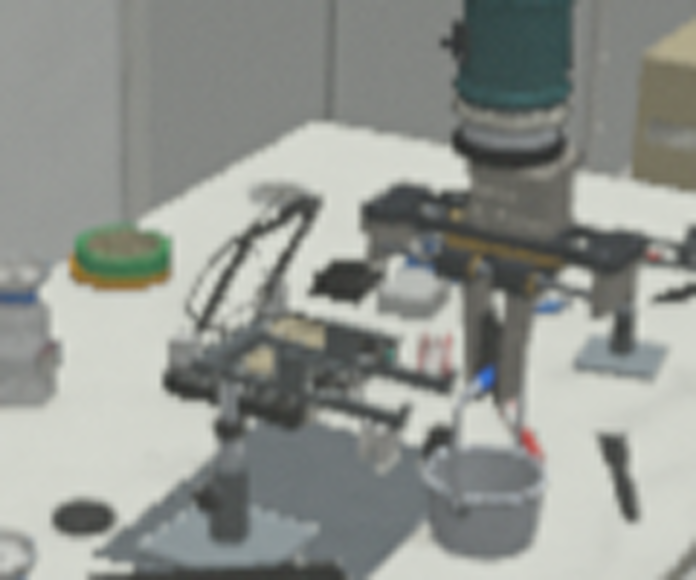

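View pics/top8.png

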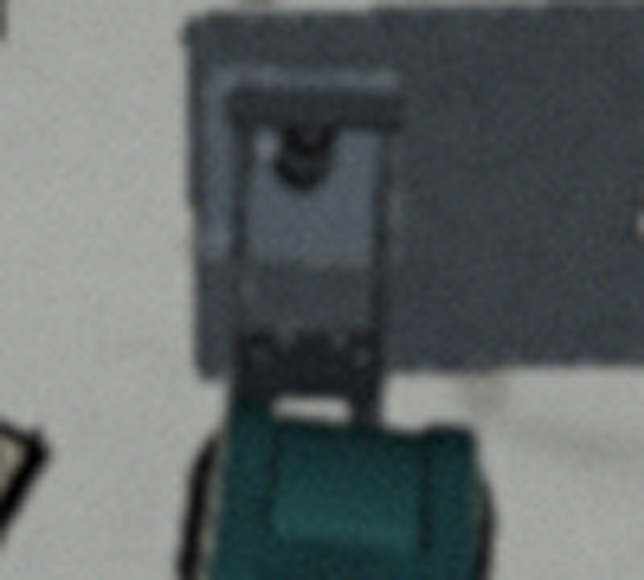

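```bash
python3 - <<'E'
from h import *
np.set_printoptions(precision=4,suppress=True)
T=load('top0');S=load('scene8')
for q,n in(((276,241.2),(403,408)),((298,242.5),(452,375))):
    print(tri(T,q,S,(230+n[0]/5.8,120+n[1]/5.8)))
# bar end / sleeve in scene8 : predicted
print((proj(S,[.457,-.1669,.207])-[230,120])*5.8)
E
```

```text
(array([ 0.5068, -0.1418,  0.1785]), np.float64(0.0081170764008054))
(array([ 0.502 , -0.2085,  0.1788]), np.float64(0.006907123595800379))
[492.0519 373.6801]
```

Emit:
send_rows(deltas=[{"tx":0,"ty":-3,"tz":0,"wx":0,"wy":0,"wz":-0.3},{"tx":4,"ty":-7,"tz":0,"wx":0,"wy":0,"wz":-0.3},{"tx":14,"ty":-7.5,"tz":0,"wx":0,"wy":0,"wz":-0.3},{"tx":28,"ty":-8,"tz":0,"wx":0,"wy":0,"wz":-0.3},{"tx":44,"ty":-9,"tz":0,"wx":0,"wy":0,"wz":-0.3},{"tx":60,"ty":-9.7,"tz":0,"wx":0,"wy":0,"wz":-0.3},{"tx":70,"ty":-10,"tz":0,"wx":0,"wy":0,"wz":-0.3},{"tx":74,"ty":-10,"tz":0,"wx":0,"wy":0,"wz":-0.3}])

```text
time: 13.6
ee_pos: [0.5316, -0.1767, 0.3773]
ee_rot: [[0.04, 0.999, -0.0], [0.999, -0.04, 0.0], [0.0, -0.0, -1.0]]
force: [-1.0, 0.1, -4.5]
opening: 0.0092
```

```bash
python3 snap.py 9 scene 250,330,140,210 top 250,330,180,250
```

```text
13.7 [ 0.5311 -0.1767  0.3773] [ 0.24  0.27 -4.06] [-0.05 -0.09 -0.02] 0.009660495078596298
```

View pics/scene9.png

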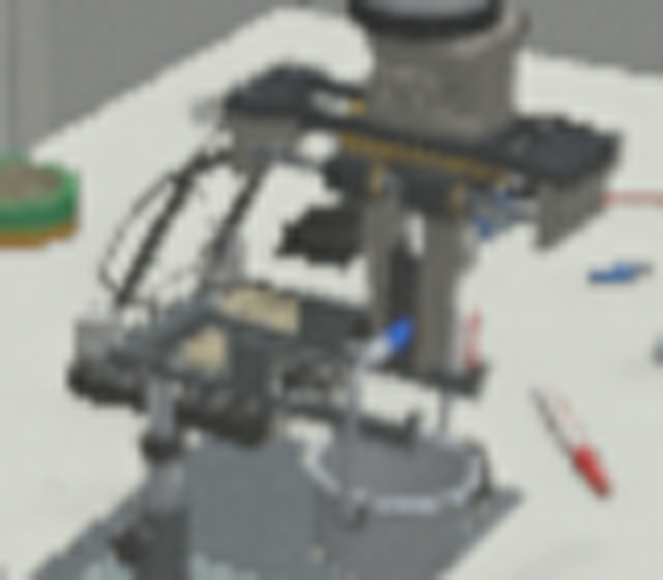

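View pics/top9.png

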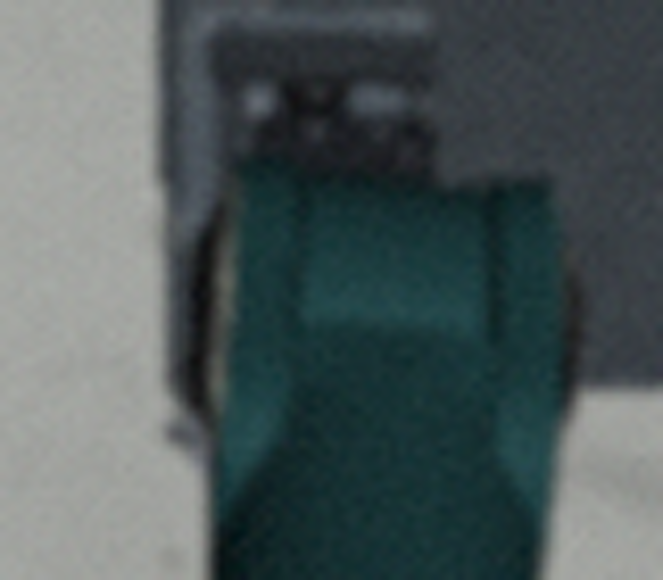

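Emit:
send_rows(deltas=[{"tx":0,"ty":0,"tz":-4,"wx":0,"wy":0,"wz":0},{"tx":0,"ty":0,"tz":-8,"wx":0,"wy":0,"wz":0},{"tx":0,"ty":0,"tz":-12,"wx":0,"wy":0,"wz":0},{"tx":0,"ty":0,"tz":-16,"wx":0,"wy":0,"wz":0},{"tx":0,"ty":0,"tz":-19,"wx":0,"wy":0,"wz":0},{"tx":0,"ty":0,"tz":-21,"wx":0,"wy":0,"wz":0},{"tx":0,"ty":0,"tz":-22,"wx":0,"wy":0,"wz":0},{"tx":0,"ty":0,"tz":-22,"wx":0,"wy":0,"wz":0}])

```text
time: 14.7
ee_pos: [0.5309, -0.1769, 0.3555]
ee_rot: [[0.041, 0.999, -0.0], [0.999, -0.041, 0.0], [-0.0, -0.0, -1.0]]
force: [-0.7, -0.7, -4.6]
opening: 0.0095
```

Emit:
send_rows(deltas=[{"tx":0,"ty":0,"tz":-1,"wx":0,"wy":0,"wz":0},{"tx":0,"ty":0,"tz":-2,"wx":0,"wy":0,"wz":0},{"tx":0,"ty":0,"tz":-3,"wx":0,"wy":0,"wz":0},{"tx":0,"ty":0,"tz":-4,"wx":0,"wy":0,"wz":0},{"tx":0,"ty":0,"tz":-4,"wx":0,"wy":0,"wz":0},{"tx":0,"ty":0,"tz":-4,"wx":0,"wy":0,"wz":0},{"tx":0,"ty":0,"tz":-4,"wx":0,"wy":0,"wz":0},{"tx":0,"ty":0,"tz":-4,"wx":0,"wy":0,"wz":0}])

```text
time: 15.7
ee_pos: [0.5309, -0.1769, 0.3515]
ee_rot: [[0.041, 0.999, 0.0], [0.999, -0.041, -0.0], [-0.0, 0.0, -1.0]]
force: [-0.2, 0.2, -3.8]
opening: 0.0094
```

Emit:
send_rows(deltas=[{"tx":0,"ty":0,"tz":-1,"wx":0,"wy":0,"wz":0},{"tx":0,"ty":0,"tz":-2,"wx":0,"wy":0,"wz":0},{"tx":0,"ty":0,"tz":-3,"wx":0,"wy":0,"wz":0},{"tx":0,"ty":0,"tz":-3,"wx":0,"wy":0,"wz":0},{"tx":0,"ty":0,"tz":-3,"wx":0,"wy":0,"wz":0},{"tx":0,"ty":0,"tz":-3,"wx":0,"wy":0,"wz":0},{"tx":0,"ty":0,"tz":-3,"wx":0,"wy":0,"wz":0},{"tx":0,"ty":0,"tz":-3,"wx":0,"wy":0,"wz":0}])

```text
time: 16.7
ee_pos: [0.5309, -0.1769, 0.3485]
ee_rot: [[0.041, 0.999, -0.0], [0.999, -0.041, -0.0], [-0.0, -0.0, -1.0]]
force: [-1.2, 0.8, -1.0]
opening: 0.0092
```

Emit:
send_rows(deltas=[{"tx":0,"ty":0,"tz":-1,"wx":0,"wy":0,"wz":0},{"tx":0,"ty":0,"tz":-2,"wx":0,"wy":0,"wz":0},{"tx":0,"ty":0,"tz":-2,"wx":0,"wy":0,"wz":0},{"tx":0,"ty":0,"tz":-2,"wx":0,"wy":0,"wz":0},{"tx":0,"ty":0,"tz":-2,"wx":0,"wy":0,"wz":0},{"tx":0,"ty":0,"tz":-2,"wx":0,"wy":0,"wz":0},{"tx":0,"ty":0,"tz":-2,"wx":0,"wy":0,"wz":0},{"tx":0,"ty":0,"tz":-2,"wx":0,"wy":0,"wz":0}])

```text
time: 17.7
ee_pos: [0.5309, -0.1769, 0.3465]
ee_rot: [[0.041, 0.999, 0.0], [0.999, -0.041, -0.0], [-0.0, 0.0, -1.0]]
force: [-3.0, 0.5, 1.6]
opening: 0.0093
```

```bash
python3 snap.py 10 scene 260,330,150,210
```

```text
17.75 [ 0.5309 -0.1769  0.3465] [-2.72 -0.93  1.08] [-0.01  0.55  0.05] 0.009154806450737884
```

View pics/scene10.png

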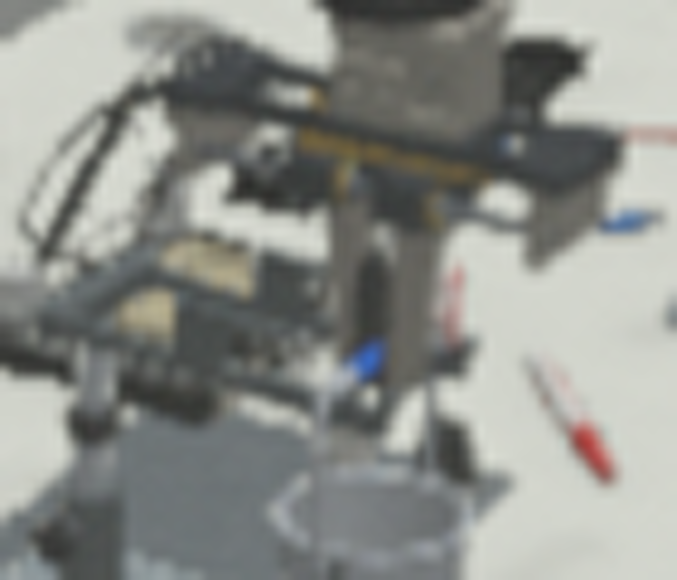

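Emit:
send_rows(deltas=[{"tx":0,"ty":0,"tz":1,"wx":0,"wy":0,"wz":0},{"tx":4,"ty":-0.2,"tz":1,"wx":0,"wy":0,"wz":0},{"tx":8,"ty":-0.3,"tz":1,"wx":0,"wy":0,"wz":0},{"tx":12,"ty":-0.5,"tz":1,"wx":0,"wy":0,"wz":0},{"tx":16,"ty":-0.7,"tz":1,"wx":0,"wy":0,"wz":0},{"tx":20,"ty":-0.8,"tz":1,"wx":0,"wy":0,"wz":0},{"tx":22,"ty":-0.9,"tz":1,"wx":0,"wy":0,"wz":0},{"tx":22,"ty":-0.9,"tz":1,"wx":0,"wy":0,"wz":0}])

```text
time: 18.75
ee_pos: [0.5532, -0.1778, 0.3476]
ee_rot: [[0.041, 0.999, 0.001], [0.999, -0.041, -0.0], [-0.0, 0.001, -1.0]]
force: [-1.8, -0.2, 0.1]
opening: 0.0092
```

```bash
python3 snap.py 11 scene 260,330,150,210
```

```text
18.8 [ 0.5532 -0.1778  0.3476] [-1.48 -0.96  0.77] [0.06 0.13 0.07] 0.009412265022421418
```

View pics/scene11.png

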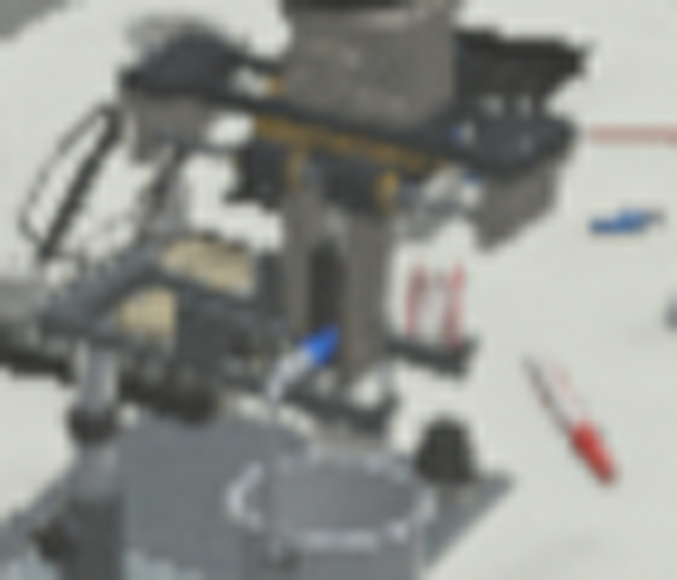

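Emit:
send_rows(deltas=[{"tx":2,"ty":-0.1,"tz":0,"wx":0,"wy":0,"wz":0},{"tx":4,"ty":-0.2,"tz":0,"wx":0,"wy":0,"wz":0},{"tx":6,"ty":-0.3,"tz":0,"wx":0,"wy":0,"wz":0},{"tx":8,"ty":-0.3,"tz":0,"wx":0,"wy":0,"wz":0},{"tx":10,"ty":-0.4,"tz":0,"wx":0,"wy":0,"wz":0},{"tx":12,"ty":-0.5,"tz":0,"wx":0,"wy":0,"wz":0},{"tx":12,"ty":-0.5,"tz":0,"wx":0,"wy":0,"wz":0},{"tx":12,"ty":-0.5,"tz":0,"wx":0,"wy":0,"wz":0}])

```text
time: 19.8
ee_pos: [0.5653, -0.1783, 0.3476]
ee_rot: [[0.041, 0.999, 0.002], [0.999, -0.041, -0.0], [-0.0, 0.002, -1.0]]
force: [-0.9, 0.1, 1.4]
opening: 0.0089
```

Emit:
send_rows(deltas=[{"tx":1.5,"ty":-0.1,"tz":0,"wx":0,"wy":0,"wz":0},{"tx":3,"ty":-0.1,"tz":-0.3,"wx":0,"wy":0,"wz":0},{"tx":4.5,"ty":-0.2,"tz":-0.8,"wx":0,"wy":0,"wz":0},{"tx":6,"ty":-0.3,"tz":-1.4,"wx":0,"wy":0,"wz":0},{"tx":7.5,"ty":-0.3,"tz":-2,"wx":0,"wy":0,"wz":0},{"tx":9,"ty":-0.4,"tz":-2.5,"wx":0,"wy":0,"wz":0},{"tx":9,"ty":-0.4,"tz":-2.5,"wx":0,"wy":0,"wz":0},{"tx":9,"ty":-0.4,"tz":-2.5,"wx":0,"wy":0,"wz":0}])

```text
time: 20.8
ee_pos: [0.5736, -0.1787, 0.3451]
ee_rot: [[0.041, 0.999, -0.001], [0.999, -0.041, -0.0], [-0.0, -0.001, -1.0]]
force: [-4.0, 1.2, 4.3]
opening: 0.0091
```

```bash
python3 snap.py 12 scene 250,330,150,215
```

```text
20.85 [ 0.5737 -0.1787  0.3451] [-4.8   0.92  4.54] [0.13 0.99 0.06] 0.009164217299321846
```

View pics/scene12.png

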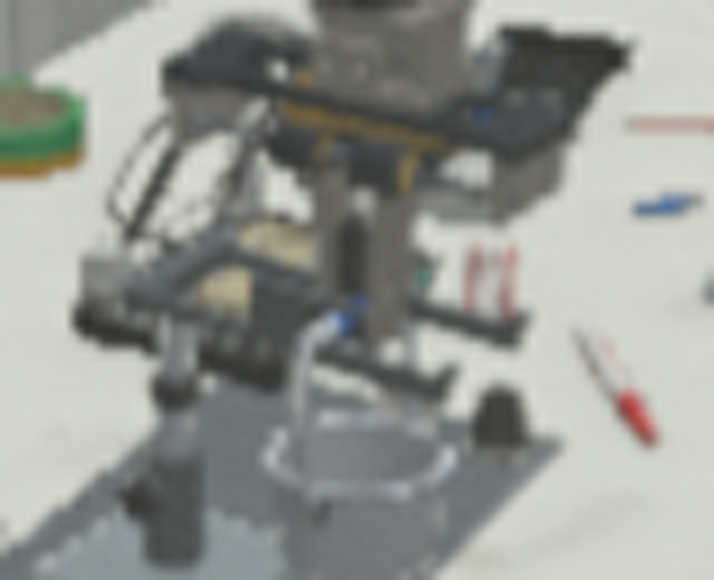

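Emit:
send_rows(deltas=[{"tx":0,"ty":0,"tz":1.5,"wx":0,"wy":0,"wz":0},{"tx":0,"ty":0,"tz":2.5,"wx":0,"wy":0,"wz":0},{"tx":1,"ty":0,"tz":2.5,"wx":0,"wy":0,"wz":0},{"tx":2,"ty":-0.1,"tz":2.5,"wx":0,"wy":0,"wz":0},{"tx":3,"ty":-0.1,"tz":2.5,"wx":0,"wy":0,"wz":0},{"tx":4,"ty":-0.2,"tz":2.5,"wx":0,"wy":0,"wz":0},{"tx":4,"ty":-0.2,"tz":2.5,"wx":0,"wy":0,"wz":0},{"tx":4,"ty":-0.2,"tz":2.5,"wx":0,"wy":0,"wz":0}])

```text
time: 21.85
ee_pos: [0.578, -0.1789, 0.3475]
ee_rot: [[0.041, 0.999, 0.0], [0.999, -0.041, -0.0], [-0.0, 0.0, -1.0]]
force: [-0.9, 0.3, -0.9]
opening: 0.0095
```

```bash
python3 snap.py 13 scene 250,330,150,215
```

```text
21.9 [ 0.5779 -0.1789  0.3475] [-0.08  0.3  -2.52] [0.08 0.06 0.07] 0.009297889214238672
```

Emit:
send_rows(deltas=[{"tx":0.5,"ty":0,"tz":0,"wx":0,"wy":0,"wz":0},{"tx":1,"ty":0,"tz":0,"wx":0,"wy":0,"wz":0},{"tx":1.5,"ty":0,"tz":0,"wx":0,"wy":0,"wz":0},{"tx":2,"ty":-0.1,"tz":0,"wx":0,"wy":0,"wz":0},{"tx":2.5,"ty":-0.1,"tz":0,"wx":0,"wy":0,"wz":0},{"tx":3,"ty":-0.1,"tz":0,"wx":0,"wy":0,"wz":0},{"tx":3,"ty":-0.1,"tz":0,"wx":0,"wy":0,"wz":0},{"tx":3,"ty":-0.1,"tz":0,"wx":0,"wy":0,"wz":0}])

```text
time: 22.9
ee_pos: [0.5809, -0.179, 0.3475]
ee_rot: [[0.041, 0.999, 0.0], [0.999, -0.041, -0.0], [-0.0, 0.0, -1.0]]
force: [-0.2, -0.6, -1.6]
opening: 0.0096
```

Emit:
send_rows(deltas=[{"tx":0.5,"ty":0,"tz":0,"wx":0,"wy":0,"wz":0},{"tx":1,"ty":0,"tz":0,"wx":0,"wy":0,"wz":0},{"tx":1.5,"ty":0,"tz":0,"wx":0,"wy":0,"wz":0},{"tx":2,"ty":-0.1,"tz":0,"wx":0,"wy":0,"wz":0},{"tx":2,"ty":-0.1,"tz":0,"wx":0,"wy":0,"wz":0},{"tx":2,"ty":-0.1,"tz":0,"wx":0,"wy":0,"wz":0},{"tx":2,"ty":-0.1,"tz":0,"wx":0,"wy":0,"wz":0},{"tx":2,"ty":-0.1,"tz":0,"wx":0,"wy":0,"wz":0}])

```text
time: 23.9
ee_pos: [0.5823, -0.1791, 0.3475]
ee_rot: [[0.041, 0.999, -0.002], [0.999, -0.041, 0.0], [-0.0, -0.002, -1.0]]
force: [-5.9, -0.2, 2.5]
opening: 0.0095
```

Emit:
send_rows(deltas=[{"tx":-1,"ty":0,"tz":0,"wx":0,"wy":0,"wz":0},{"tx":-2,"ty":0,"tz":0,"wx":0,"wy":0,"wz":0},{"tx":-3,"ty":0,"tz":0,"wx":0,"wy":0,"wz":0},{"tx":-3,"ty":0,"tz":-0.5,"wx":0,"wy":0,"wz":0},{"tx":-3,"ty":0,"tz":-1,"wx":0,"wy":0,"wz":0},{"tx":-3,"ty":0,"tz":-1,"wx":0,"wy":0,"wz":0},{"tx":-3,"ty":0,"tz":-1,"wx":0,"wy":0,"wz":0},{"tx":-3,"ty":0,"tz":-1,"wx":0,"wy":0,"wz":0}])

```text
time: 24.9
ee_pos: [0.58, -0.179, 0.3466]
ee_rot: [[0.041, 0.999, 0.0], [0.999, -0.041, -0.0], [-0.0, 0.0, -1.0]]
force: [1.3, 0.6, -1.8]
opening: 0.0093
```

```bash
python3 snap.py 14 scene 250,330,150,215
```

```text
24.95 [ 0.58   -0.1791  0.3466] [ 0.89  0.38 -1.01] [ 0.02 -0.17  0.  ] 0.009230620306728918
```

View pics/scene14.png

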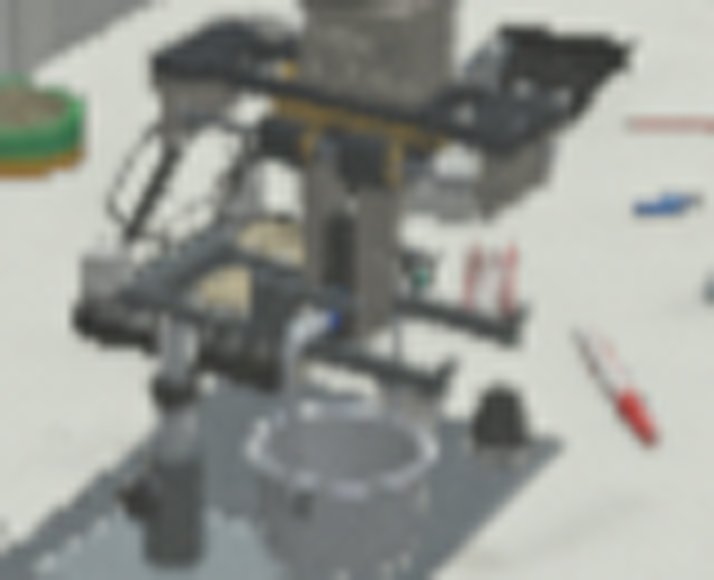

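Emit:
send_rows(deltas=[{"tx":0,"ty":0,"tz":-0.4,"wx":0,"wy":0,"wz":0},{"tx":0,"ty":0,"tz":-0.8,"wx":0,"wy":0,"wz":0},{"tx":0,"ty":0,"tz":-0.8,"wx":0,"wy":0,"wz":0},{"tx":0,"ty":0,"tz":-0.8,"wx":0,"wy":0,"wz":0},{"tx":0,"ty":0,"tz":-0.8,"wx":0,"wy":0,"wz":0},{"tx":0,"ty":0,"tz":-0.8,"wx":0,"wy":0,"wz":0},{"tx":0,"ty":0,"tz":-0.8,"wx":0,"wy":0,"wz":0},{"tx":0,"ty":0,"tz":-0.8,"wx":0,"wy":0,"wz":0}])

```text
time: 25.95
ee_pos: [0.5798, -0.1791, 0.3457]
ee_rot: [[0.041, 0.999, -0.0], [0.999, -0.041, -0.0], [-0.0, -0.0, -1.0]]
force: [-2.9, 0.6, 2.6]
opening: 0.0095
```

Emit:
send_rows(deltas=[{"tx":0,"ty":0,"tz":0,"wx":0,"wy":0,"wz":0},{"tx":0,"ty":0,"tz":0,"wx":0,"wy":0,"wz":0},{"tx":0,"ty":0,"tz":0,"wx":0,"wy":0,"wz":0},{"tx":0,"ty":0,"tz":0,"wx":0,"wy":0,"wz":0},{"tx":0,"ty":0,"tz":0,"wx":0,"wy":0,"wz":0},{"tx":0,"ty":0,"tz":0,"wx":0,"wy":0,"wz":0},{"tx":0,"ty":0,"tz":0,"wx":0,"wy":0,"wz":0},{"tx":0,"ty":0,"tz":0,"wx":0,"wy":0,"wz":0}], gripper=0.4)

```text
time: 26.95
ee_pos: [0.5799, -0.1791, 0.3457]
ee_rot: [[0.041, 0.999, 0.0], [0.999, -0.041, -0.0], [-0.0, 0.0, -1.0]]
force: [-0.4, 0.2, 0.3]
opening: 0.037
```

```bash
python3 snap.py 15 scene 250,330,150,215
```

```text
27.0 [ 0.5799 -0.1791  0.3457] [-0.29 -0.22  0.16] [-0.02 -0.05  0.05] 0.03666302686561007
```

View pics/scene15.png

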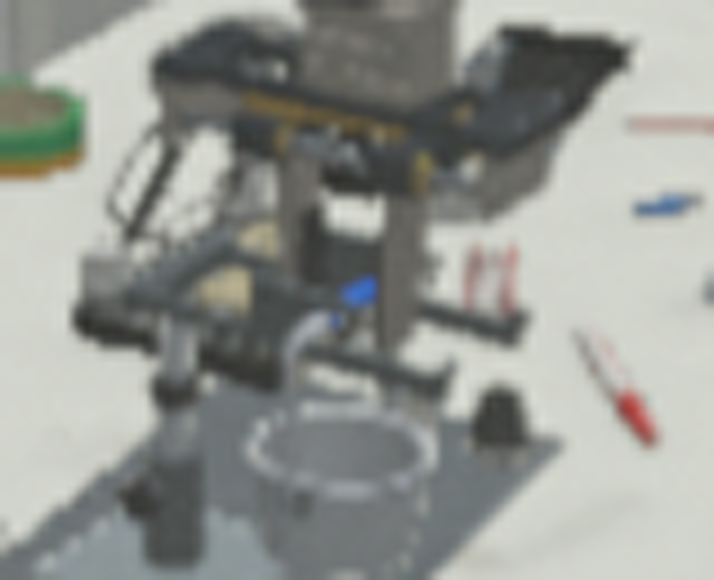

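Emit:
send_rows(deltas=[{"tx":0,"ty":0,"tz":3,"wx":0,"wy":0,"wz":0},{"tx":0,"ty":0,"tz":8,"wx":0,"wy":0,"wz":0},{"tx":0,"ty":0,"tz":15,"wx":0,"wy":0,"wz":0},{"tx":0,"ty":0,"tz":25,"wx":0,"wy":0,"wz":0},{"tx":0,"ty":0,"tz":40,"wx":0,"wy":0,"wz":0},{"tx":0,"ty":0,"tz":60,"wx":0,"wy":0,"wz":0},{"tx":0,"ty":0,"tz":80,"wx":0,"wy":0,"wz":0},{"tx":0,"ty":0,"tz":100,"wx":0,"wy":0,"wz":0}])

```text
time: 28.0
ee_pos: [0.5799, -0.179, 0.4475]
ee_rot: [[0.041, 0.999, 0.001], [0.999, -0.041, -0.0], [-0.0, 0.001, -1.0]]
force: [1.1, 0.2, -0.4]
opening: 0.0368
```

Emit:
send_rows(deltas=[{"tx":-15,"ty":0,"tz":20,"wx":0,"wy":0,"wz":0},{"tx":-45,"ty":0,"tz":30,"wx":0,"wy":0,"wz":0},{"tx":-80,"ty":0,"tz":30,"wx":0,"wy":0,"wz":0},{"tx":-110,"ty":20,"tz":30,"wx":0,"wy":0,"wz":0},{"tx":-130,"ty":60,"tz":30,"wx":0,"wy":0,"wz":0},{"tx":-140,"ty":110,"tz":30,"wx":0,"wy":0,"wz":0},{"tx":-140,"ty":150,"tz":30,"wx":0,"wy":0,"wz":0},{"tx":-140,"ty":170,"tz":30,"wx":0,"wy":0,"wz":0}])

```text
time: 29.0
ee_pos: [0.4394, -0.0066, 0.477]
ee_rot: [[0.038, 0.999, 0.002], [0.999, -0.038, -0.001], [-0.001, 0.002, -1.0]]
force: [0.7, 0.1, -0.3]
opening: 0.0366
```

```bash
python3 snap.py 16 scene 250,330,150,215 top 240,340,170,260
```

```text
29.1 [ 0.4396 -0.0067  0.4768] [-0.53  0.96  0.47] [-0.07 -0.09  0.03] 0.03658820912417012
```

View pics/scene16.png

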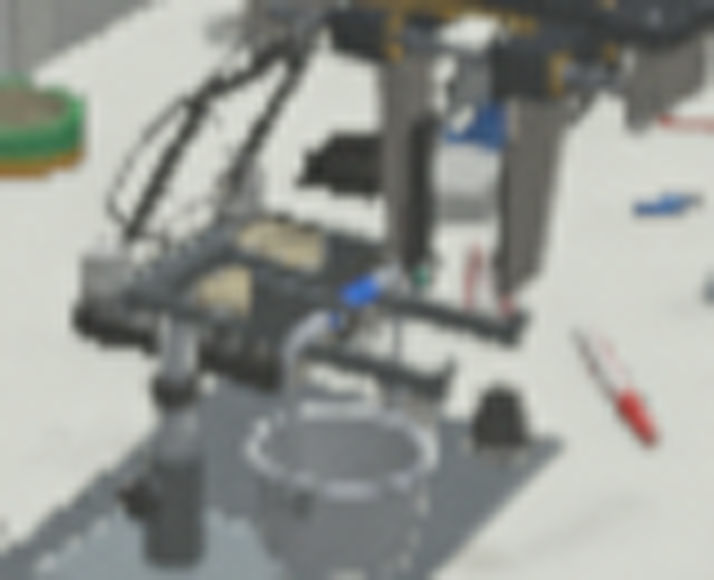

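View pics/top16.png

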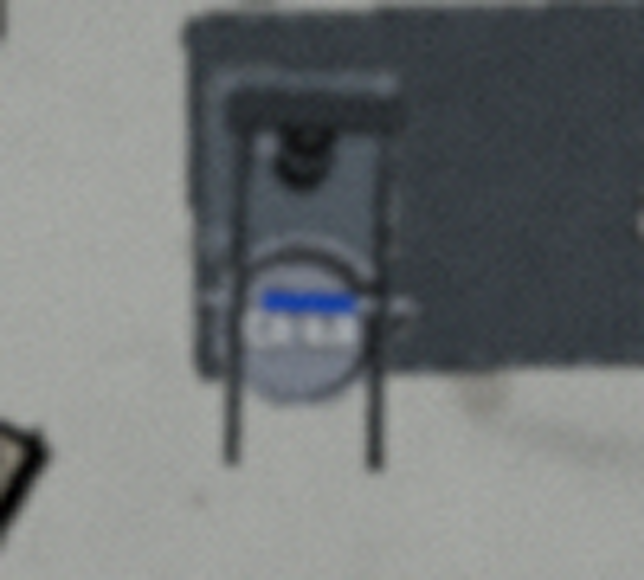

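```bash
python3 - <<'E'
from h import *
T=load('top16');im=T['image'].astype(float);b=np.clip(im[...,2]-im[...,0]-40,0,None);b[:180]=0;b[250:]=0;b[:,:260]=0;b[:,320:]=0
v,u=np.nonzero(b);w=b[v,u];q=((u*w).sum()/w.sum(),(v*w).sum()/w.sum());P=cast(T,*q,.172)
e=np.array([.9991,-.042]);a=np.array([e[1]*-1,e[0]])
for o in((.6725,-.183),(.677,-.1832)): d=P[:2]-o;print(q,P,d@e,d@a)
S=load('scene16');S5=load('scene15');print(np.abs(S['image'][195:215,275:300].astype(float)-S5['image'][195:215,275:300]).mean())
from bench import manip;print(manip.finish_job())
E
```

```text
(np.float64(287.4457547169811), np.float64(216.46327493261455)) [ 0.57898926 -0.17929365  0.172     ] -0.09358224400620718 -0.00022443969069725414
(np.float64(287.4457547169811), np.float64(216.46327493261455)) [ 0.57898926 -0.17929365  0.172     ] -0.09808659400620724 -0.00021361969069725096
1.002
the job is handed in; nothing more can be done
None
```

The pail is hanging on the larger drip stand with its bar home in the notches, and the job is handed in (no verdict is reported). It took about 29 s of the 72 s allowed.

**What I did**
- I gripped the blue sleeve and swung the bail up along its arc while the pail stood on the bench. When the fingers closed, the pail shifted 2–3 mm.
- I carried the pail over the tray and came in from the front. I felt the rails at about 175 mm; the camera estimate had been about 170 mm.
- I slid the bar back under the lips, felt the drop into the notch and the back wall, backed off 3 mm and let go.

**Last checks**
- **Position:** the bar's centre is 94 to 98 mm in front of the stand's axis, depending on which estimate of the stand's origin is used. Sideways it is off by less than 1 mm.
- **Hanging:** both blocks are in the pail and the bail looks upright. The pictures taken just after release and after the arm withdrew match, so it is not swinging. Levelness was judged only by eye.
- **Robot:** the force reading fell to about zero after release, and the gripper was withdrawn well clear.
- **Forces:** the bar's load on the stand reached about 8 N down and 6 N back at most.
- **Bystanders:** none looked moved in the pictures, but I did not measure them.

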